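# Unlatch the cradle and turn the spindle end for end

### The arm

A 6-joint arm with a two-finger parallel gripper is mounted at the origin on a cart in front of the work surface, level with it; the furniture and walls round the work are solid. World frame = base frame: x ahead of the robot, y to its left, z up, the work surface at z = 0. Lengths are in m, angles in rad, forces in N, time in s.
With the tool pointing down it reaches from about 0.35 to 1 m from the base axis. Payload 7.1 kg.
Tool frame: the origin (TCP) lies on the centre line of the jaws, within the pads' length; the fingertips stand bot.tips_ahead ahead of it and the grasp point (between the pads) lies 5 mm behind it (bot.tips_ahead is the distance from the TCP to the fingertips, in m); z points along the fingers, x is the direction in which the jaws open and shut, and the axes are right-handed (so a half turn about z gives the same grasp; the last joint's range is limited). The gripper opens to 85 mm and grips with 20 to 120 N. Pads are 22 mm wide; open, the fingers measure 114 mm over their backs; the gripper's body (76 mm by 85 mm) begins 54 mm behind the grasp point. The pads swing forward as they close: fully open they stand 13 mm farther back than shut.
Start: joints at [1.234, 0.423, 1.63, -0, 1.089, -0.019], TCP at [0.195, 0.594, 0.245] pointing down, gripper open.
Joint ranges: [-3, 3], [-0.9, 2.11], [0.09, 2.58], [-1.31, 4.45], [0.11, 2.69], [-2.54, 2.54]. Speed limits (rad/s): [2.39, 2.39, 3.01, 3.14, 3.14, 3.14].

### API

Orientations are given as a 3x3 rotation matrix whose columns are the frame's x, y, z axes.
In Python, from workcell import telemetry, vision, bot, models gives the robot as it stands.
- The arm moves only by the tool step_arm, never from a script. Its argument "motion" is text: rows parted by semicolons, each of 7 numbers parted by spaces: the turn, a rotation vector about the tool's x, y, z in degrees, then the shift along the tool's x, y, z in cm, then the closure, from 0 (fully open) to 1 (shut). In form: wx wy wz x y z claw; .... A call has 1 to 5 rows; each row shifts and turns the pose as measured when the row begins, along the tool's axes as they then stand; what a row does not reach is not made up. A row lasts 1/8 s, in which the tool goes at most 62.5 mm and 10.7 degrees, less where a joint would pass 70% of its speed; a pose out of reach is approached as far as the arm can. A call is refused whole if a number of a shift passes 6.25 or a number of a turn 10.7, either way. A call with a gripper value outside its range is refused whole. The fingers move at their own pace and stop on an object; "newtons" is the grip in N (left out, the last holds). Time passes only in rows, so rows that do not move let the fingers close. It gives the time, the measured TCP pose, the force and the opening at its end, in the units of the state.
- telemetry.get_obs(): the state, without advancing time (a new reading comes with each control period).
- vision.snapshot(name): name is "scene" or "top"; returns a dict with "color" (384x512x3 uint8, red, green, blue), "range_z" (384x512 float32, m along the optical axis (not along the pixel's ray), 0 where there is no reading), "intrinsics" (3x3 intrinsics, pixels), "k1" (the pictures are not rectified: a ray, as slopes to the right and down, at radius r is drawn at 1 + k1 r^2 times it, then the intrinsics apply), "camera_from_world" (4x4, takes a point from world to camera coordinates). Camera axes: x right, y up, looking along -z (the intrinsics and any distortion apply to the point x, -y, -z); pixel columns grow to the right and rows downward; lengths in m; the calibration is good to about 2 mm. A picture is of the moment at which its call begins.
- bot.sign_off(): hands the job in, once; it reports no verdict.
Trained networks look in a picture, given as the dict that the camera call returned (one of the last four; its "shot" number tells which), for a name from the list of things; names that differ only in an ending like _2 or _b are one class to them, and where a whole thing is asked for, a point or a joint stands for the part that bears it (a point fixed in the world has none). Each returns a list of dicts, best first, with "conf" (0 to 1); they miss things now and then, are a little off and sometimes report something else, mostly with a low value. They report only what shows in the picture. A call takes as long as a camera call.
- models.look_for(target, picture): "at" ([column, row] in pixels, amid what is visible of it).
- models.silhouettes(target, picture): "region" (384x512 bool, what is visible of it) and "at" ([column, row] in pixels, amid what is visible of it).
The state is a dict: "clock": time; "joint_pos": joint angles; "qd": joint speeds; "joint_efforts": joint torques, N m; "eef_pos": TCP position; "eef_rot": TCP orientation; "force": force on the tool from outside, world axes, zero at the start; "torque": the same for the moment, N m; "width": finger opening in m.
Only numpy, scipy, OpenCV 4.12 (cv2) and the standard library are available. Lean on these libraries where they do the work, as an engineer would, in place of code of your own. Each camera call takes 0.05 s, during which the arm holds its last target.

### The job

The steel spindle lies the wrong way round in its cradle. Lift the red latch lever up past centre until the brass loop drops free of the blue keeper's lug, then swing the keeper well clear, pick the spindle up, turn it end for end and lay it back centred in both V rests, with the red knob now at the end away from the keeper's post. Leave the keeper open, do not strike the faceting machine on the right, and do not disturb the two jars and the gear.

Things in the scene. Friction and masses are not known exactly. Their poses are not given: they have to be found in the camera images.
- cradle: Fixed fixture; origin under the middle of its 190x190x8 mm plate, on the table. Its x axis points from the latch lever towards the spindle (ahead and to the right of the robot), z up. V rests at y = +50 and -50 mm carry the spindle along y at x = 70, height 40 mm; between them the plate is bare. Hook block (x, y within 20 mm of 0) 34 mm high; latch at y = 0; keeper post at x 25, y 125 mm.
- cradle_mid (a point): Point half-way between the V rests where the middle of the seated spindle belongs (on its axis, 40 mm above the table); axes as the cradle's.
- latch_lever (a joint): Over-centre latch lever, hinged about the cradle's y at x = -56, y = 0, height 52 mm. 0 rad = shut: it points along the cradle's -x, rising 13 degrees. Grows as the free end is lifted up and over, to a stop at 1.9 rad. About 2 N at the red bar lifts it past centre (0.2 rad); then it is slack and stays where left. The loop drops off the lug at 1.1 to 1.4 rad.
- lever_bar (a point): Middle of the red round cross bar at the lever's free end: 12 mm diameter, 64 mm long along the cradle's y, 65 mm from the hinge. Shut: 67 mm above the table, at x = -120 mm of the cradle; free space under and outside it, so fingertips can go under.
- loop_bar (a point): Middle of the brass cross bar (8 mm diameter) of the hook loop, which pulls on the spindle side (+x of the cradle) of the keeper's lug. Latched it is 52 to 60 mm above the table; dropped free it rests about 38 mm above the table.
- keeper (a joint): Blue swing arm over the spindle on an upright hinge at x 25, y 125 mm of the cradle. 0 rad = shut: the arm reaches from the hinge to y = 0. Grows, counter-clockwise from above, as its free end swings away from the latch over the spindle, to a stop at 1.75 rad. Light friction, stays where left; its steel lug is caught by the loop until that has dropped.
- keeper_push (a point): Point on the keeper's upright face on the latch side (push it towards the cradle's +x), 55 mm from its hinge axis, half-way up the arm (64 mm above the table; the arm is 12 mm thick and reaches from 54 to 74 mm high). Turns with the keeper.
- keeper_pivot (a point): Point on the keeper's upright hinge axis, 64 mm above the table.
- spindle_mid (a point): Middle of the loose spindle, on its axis; its y axis points along the spindle to the red knob. Round steel shaft 12 mm diameter, 160 mm long, 120 g, balanced close to its middle, with a red knob 18 mm in diameter on the last 22 mm of one end.
- spindle_knob (a point): Centre of the spindle's red knob, 69 mm from the middle; at the start at the end next to the keeper's post (cradle +y), in the end it shall be at the other.
- gear: Brass index gear, 50 mm across, 16 mm high, a bystander; origin under its centre.
- jar_a: Jar with black cap and pinkish content, 30 mm across, 42 mm high, a bystander; origin under its centre.
- jar_b: Jar with black cap and green content, 30 mm across, 42 mm high, a bystander; origin under its centre.

How it is judged:
On the way, in this order (a step that is already met when the one before it is completed fails the run):
1. the lever is lifted past centre and the loop has dropped free of the lug while the keeper is still shut (value of joint latch_lever above 0.6 rad and height (world z) of loop_bar below 0.044 m and value of joint keeper below 0.2 rad), for 0.2 s.
2. the keeper is swung clear with the spindle still in the rests (value of joint keeper above 1.2 rad and distance between spindle_mid and cradle_mid below 0.03 m), for 0.2 s.
3. the spindle is lifted clear of the cradle (z of spindle_mid in the frame of cradle_mid above 0.025 m), for 0.1 s.
At the end, for the whole second after the job is handed in: Loop off the lug (bar below 44 mm), keeper open more than 1.2 rad, spindle at rest in both V rests and reversed (red knob at the cradle's -y end), its middle within 20 mm of the point midway between the rests and at most 4 mm high, within 0.06 rad of the rests' line (value of joint keeper above 1.2 rad and height (world z) of loop_bar below 0.044 m and y of spindle_knob in the frame of cradle_mid between -0.089 and -0.049 m and distance between spindle_mid and cradle_mid below 0.02 m and z of spindle_mid in the frame of cradle_mid below 0.004 m and angle between the y axis of spindle_mid and the y axis of cradle_mid, either way round below 0.06 rad and linear speed of spindle below 0.02 m/s); the robot touches nothing.
It fails at once if a bystander is moved by more than 20 mm (distance of any of gear, jar_a, jar_b from where it was at the start of the episode above 0.02 m).
It fails at once if the robot or the spindle strikes the faceting machine (contact force between any of spindle, the arm, the fingers and facet_machine_a above 2 N).
It also fails if it takes over 61 s, if anything falls off the work surface, if the arm or the gripper's body presses on something with over 40 N, if the wrist force passes 120 N, or if a joint passes its speed limit or range.

## Working session

There is one attempt and no reset: what is moved stays moved. The work goes in short steps, Python scripts to look and compute and a tool call to move; the robot and the scene stay as the last step left them, time stands still between calls to the robot, and variables do not carry over. Pictures are saved under pics/ and viewed, and the job is handed in when it is done.

Besides the shell and the picture viewer there is one more tool, called after ">>>" as name(argument=value, ...), one argument or row to a line, values as JSON. step_arm: Moves the arm, as the interface text tells. Its arguments: {"type":"object","properties":{"motion":{"type":"string"},"newtons":{"type":"number"}},"required":["motion"]}

```bash
ls; mkdir -p pics; python3 - <<'E'
from workcell import telemetry, vision, bot, models
import cv2, numpy as np, pickle
o=telemetry.get_obs()
for k,v in o.items(): print(k,np.round(v,3).tolist())
print(bot.tips_ahead)
for n in ["scene","top"]:
    s=vision.snapshot(n); pickle.dump(s,open(f'{n}0.pkl','wb'))
    cv2.imwrite(f'pics/{n}0.png',s['color'][:,:,::-1])
    print(n,s['intrinsics'],s['k1'],s['camera_from_world'])
    for t in ['cradle','latch_lever','lever_bar','loop_bar','keeper','spindle_mid','spindle_knob','gear','jar_a','jar_b']:
        print(t,[(np.round(d['at']),round(d['conf'],2)) for d in models.look_for(t,s)][:3])
E
```

```text
pics
clock 0.0
joint_pos [1.234, 0.424, 1.631, -0.0, 1.089, -0.019]
qd [-0.001, 0.001, -0.002, 0.0, -0.0, -0.0]
joint_efforts [0.0, -55.738, -28.174, 0.0, 0.007, 0.0]
eef_pos [0.195, 0.593, 0.245]
eef_rot [[0.312, 0.95, -0.001], [0.95, -0.312, -0.001], [-0.002, -0.0, -1.0]]
force [0.836, -0.252, 0.015]
torque [0.052, -0.027, 0.03]
width 0.085
0.014
scene [[482.29155517   0.         256.53855474]
 [  0.         482.29155517 185.79917907]
 [  0.           0.           1.        ]] 0.032710504493092644 [[ 0.57721898 -0.81638287 -0.0183645  -0.29810415]
 [ 0.58270813  0.39603696  0.709652   -0.39494511]
 [-0.57207472 -0.42032575  0.70431298 -0.71765007]
 [ 0.          0.          0.          1.        ]]
cradle [(array([204., 182.]), 0.91)]
latch_lever [(array([167., 169.]), 0.84)]
lever_bar [(array([168., 168.]), 0.62)]
loop_bar [(array([188., 173.]), 0.74)]
keeper [(array([214., 153.]), 0.7)]
spindle_mid [(array([228., 174.]), 0.68), (array([165., 167.]), 0.27)]
spindle_knob [(array([231., 177.]), 0.78)]
gear [(array([261., 257.]), 0.84)]
jar_a [(array([354., 260.]), 0.85), (array([312
[... 305 characters left out ...]
9.78016806e-01 -1.34766699e-02  2.08090142e-01 -5.96022755e-01]
 [-2.08124192e-01 -1.15992910e-03  9.78101720e-01 -1.19595231e+00]
 [ 0.00000000e+00  0.00000000e+00  0.00000000e+00  1.00000000e+00]]
cradle [(array([203., 206.]), 0.84)]
latch_lever [(array([180., 223.]), 0.9)]
lever_bar [(array([184., 221.]), 0.92)]
loop_bar [(array([197., 218.]), 0.49)]
keeper [(array([207., 181.]), 0.64)]
spindle_mid [(array([227., 187.]), 0.48)]
spindle_knob [(array([233., 194.]), 0.49), (array([182., 222.]), 0.21)]
gear [(array([203., 212.]), 0.67), (array([294., 242.]), 0.63)]
jar_a [(array([319., 220.]), 0.67), (array([353., 211.]), 0.45)]
jar_b [(array([319., 220.]), 0.67), (array([353., 211.]), 0.45)]
```

```bash
python3 - <<'E'
import cv2,pickle
for n,(a,b,c,d) in dict(scene=(80,280,90,240),top=(120,320,120,270)).items():
    s=pickle.load(open(f'{n}0.pkl','rb'))
    im=s['color'][c:d,a:b,::-1]
    cv2.imwrite(f'pics/{n}0c.png',cv2.resize(im,None,fx=4,fy=4,interpolation=cv2.INTER_CUBIC))
E
```

```text
(no output)
```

View pics/scene0.png

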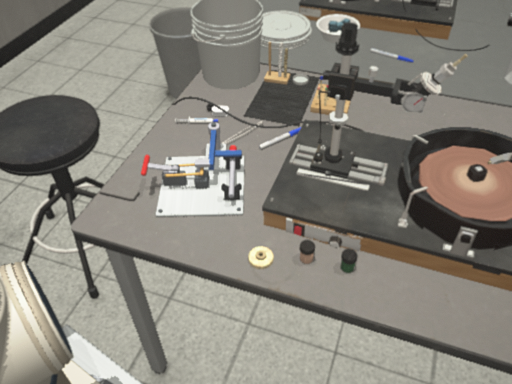

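View pics/top0.png

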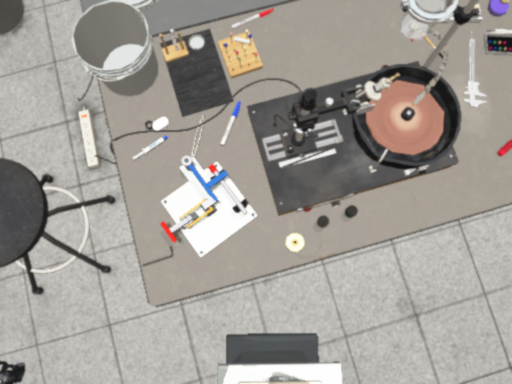

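```bash
sleep 1
```

```text
(no output)
```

View pics/scene0c.png

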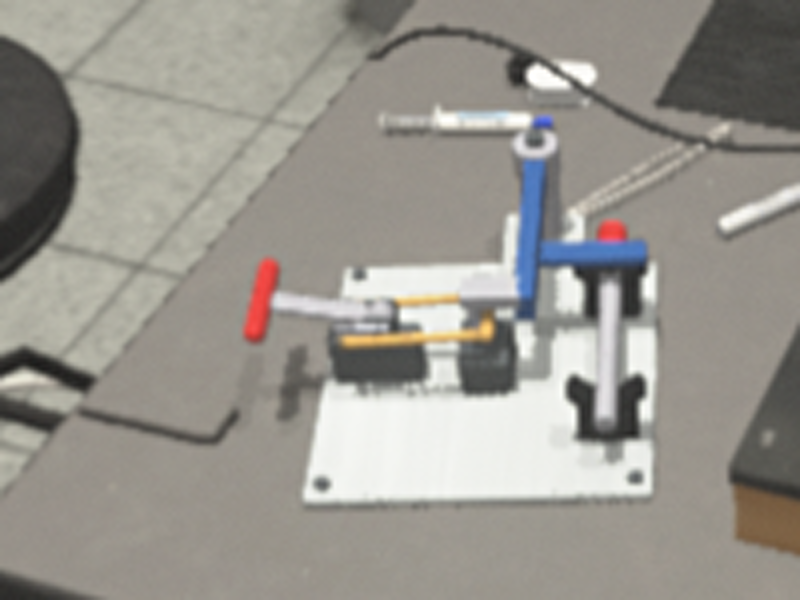

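View pics/top0c.png

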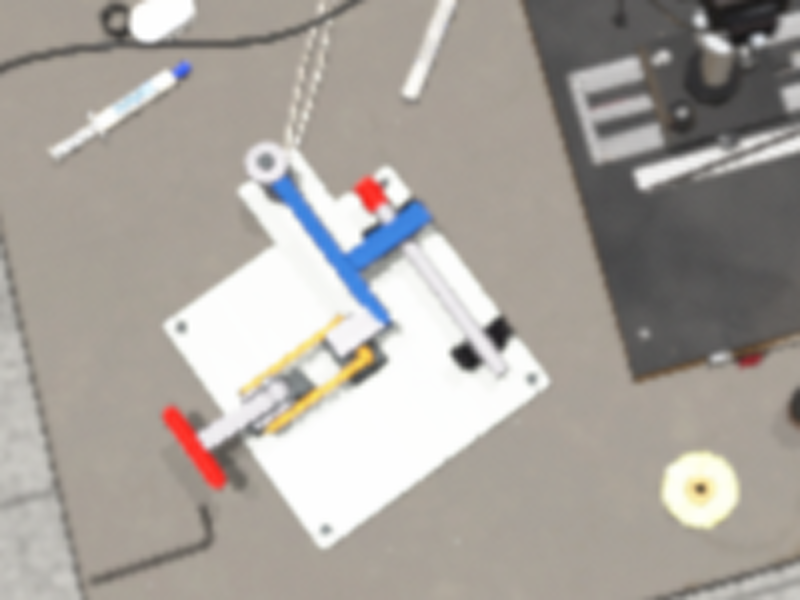

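```bash
cat > h.py <<'E'
import numpy as np, pickle
from scipy.optimize import least_squares
def proj(s,P):
    P=np.atleast_2d(P); T=s['camera_from_world']; c=P@T[:3,:3].T+T[:3,3]
    u=c[:,0]/-c[:,2]; v=-c[:,1]/-c[:,2]; r2=u*u+v*v; f=1+s['k1']*r2
    K=s['intrinsics']; return np.c_[K[0,0]*u*f+K[0,2],K[1,1]*v*f+K[1,2]]
def ray(s,p):
    K=s['intrinsics'];x=(p[0]-K[0,2])/K[0,0];y=(p[1]-K[1,2])/K[1,1];u,v=x,y
    for _ in range(20):
        f=1+s['k1']*(u*u+v*v);u,v=x/f,y/f
    T=s['camera_from_world'];R=T[:3,:3];o=-R.T@T[:3,3]
    return o,R.T@np.array([u,-v,-1.0])
def at_z(s,p,z):
    o,d=ray(s,p);return o+d*(z-o[2])/d[2]
def depth_pt(s,p):
    z=s['range_z'][int(round(p[1])),int(round(p[0]))];o,d=ray(s,p);return o+d*z
def tri(a,pa,b,pb):
    f=lambda X:np.r_[proj(a,X)[0]-pa,proj(b,X)[0]-pb]
    r=least_squares(f,at_z(b,pb,0.05));return r.x,np.abs(r.fun).max()
E
python3 - <<'E'
from h import *
S=pickle.load(open('scene0.pkl','rb'));T=pickle.load(open('top0.pkl','rb'))
sc=lambda p:np.array(p)/4-0.375+[80,90]
tc=lambda p:np.array(p)/4-0.375+[120,120]
m=.095
obj=[[-m,-m,.008],[m,-m,.008],[-m,m,.008],[m,m,.008]]
s=[sc(p) for p in [(303,503),(653,497),(343,267),(657,262)]]
t=[tc(p) for p in [(322,548),(550,382),(163,325),(390,167)]]
obj=np.array(obj)
def W(q,o):
    c,d=np.cos(q[2]),np.sin(q[2]);return o@np.array([[c,d,0],[-d,c,0],[0,0,1]])+[q[0],q[1],0]
f=lambda q:np.r_[(proj(S,W(q,obj))-s).ravel(),(proj(T,W(q,obj))-t).ravel()]
r=least_squares(f,[.6,.15,-.7]);print(r.x,np.round(r.fun,1))
for only in (0,1):
    g=lambda q:f(q)[8*only:8*only+8]
    print(only,least_squares(g,r.x).x)
q=r.x
np.save('q.npy',q)
inv=lambda X:(X-[q[0],q[1],0])@np.array([[np.cos(q[2]),-np.sin(q[2]),0],[np.sin(q[2]),np.cos(q[2]),0],[0,0,1]])
for n,a,b in [('bar1',(268,265),(171,412)),('bar2',(256,336),(220,484)),('pivot',(535,140),(267,162)),('spin-y',(606,420),(500,370)),('knob',(611,233),(371,194)),('lugarm',(645,252),(425,213))]:
    X,e=tri(S,sc(a),T,tc(b));print(n,np.round(X,4),np.round(e,2),'cradle',np.round(inv(X)*1000,1),'depths',np.round(depth_pt(S,sc(a)),3),np.round(depth_pt(T,tc(b)),3))
for n,a,b in [('gear',(261,257),(295,242)),('ja',(307,245),(323,221)),('jb',(349,255),(351,211))]:
    print(n,np.round(tri(S,a,T,b)[0],3))
E
```

```text
[ 0.55578747  0.18116051 -0.94700028] [-0.9 -0.6 -0.1 -0.8  0.2  0.  -0.1 -0.2  0.5  0.9  1.   0.2  0.  -0.
  0.1 -0.8]
0 [ 0.55510038  0.17992592 -0.94452461]
1 [ 0.55609007  0.18223972 -0.94981158]
bar1 [0.5088 0.295  0.0688] 0.09 cradle [-119.8   28.4   68.8] depths [0.507 0.293 0.071] [0.509 0.295 0.069]
bar2 [0.4638 0.2619 0.0664] 0.43 cradle [-119.3  -27.5   66.4] depths [0.462 0.259 0.069] [0.463 0.262 0.069]
pivot [0.6719 0.234  0.0786] 0.17 cradle [ 24.9 125.1  78.6] depths [0.671 0.233 0.08 ] [0.67  0.234 0.084]
spin-y [0.5393 0.0831 0.0403] 0.46 cradle [ 69.9 -70.6  40.3] depths [0.537 0.08  0.044] [0.537 0.084 0.045]
knob [0.6574 0.1686 0.0478] 0.22 cradle [69.5 75.1 47.8] depths [0.656 0.167 0.049] [0.657 0.169 0.046]
lugarm [0.6405 0.1311 0.0632] 0.44 cradle [90.1 39.5 63.2] depths [0.639 0.128 0.066] [0.639 0.132 0.065]
gear [ 0.462 -0.049  0.006]
ja [ 0.512 -0.122  0.043]
jb [ 0.539 -0.198  0.04 ]
```

```bash
cat >> h.py <<'E'
from scipy.spatial.transform import Rotation as Rn
q=np.load('q.npy')
C=np.array([[np.cos(q[2]),-np.sin(q[2]),0],[np.sin(q[2]),np.cos(q[2]),0],[0,0,1]]);O=np.array([q[0],q[1],0])
inv=lambda X:(np.asarray(X)-O)@C
fwd=lambda P:np.asarray(P)@C.T+O
RA=C@np.diag([-1,1,-1.])   # tool x=-cradle x, y=+cradle y
RB=C@np.diag([1,-1,-1.])
def go(P_mm,R=RA):
    from workcell import telemetry
    o=telemetry.get_obs();p=o['eef_pos'];Rc=np.array(o['eef_rot'])
    d=Rc.T@(fwd(np.array(P_mm)/1000)-p)*100
    w=np.degrees(Rn.from_matrix(Rc.T@R).as_rotvec())
    print('t',o['clock'],'cradle tcp',np.round(inv(p)*1000,1),'turn',np.round(w,1),'shift',np.round(d,2),'width',round(o['width'],4),'F',np.round(o['force'],1),'q6',round(o['joint_pos'][5],2))
E
python3 -c "
from h import *
go([-120,-20,150]);print(RA)"
```

```text
t 1.1 cradle tcp [-545.4  -51.6  245.3] turn [ -0.    0.  -53.9] shift [-22.48  36.26   9.53] width 0.0854 F [ 0.   0.7 -0.3] q6 -0.02
[[-0.58412048  0.81166696  0.        ]
 [ 0.81166696  0.58412048  0.        ]
 [ 0.          0.         -1.        ]]
```

>>> step_arm(
  motion="0 0 0 -3 4.8 0.6 0.5;0 0 0 -3 4.8 0.6 0.5;0 0 0 -3 4.8 0.6 0.5;0 0 0 -3 4.8 0.6 0.5;0 0 0 -3 4.8 0.6 0.5",
  newtons=30,
)

```text
clock: 1.72
eef_pos: [0.3799, 0.3749, 0.2153]
eef_rot: [[0.305, 0.952, 0.003], [0.952, -0.305, 0.005], [0.005, 0.001, -1.0]]
force: [1.0, 0.6, 0.7]
width: 0.0427
```

>>> step_arm(
  motion="0 0 -10.6 0 0 0 0.5;0 0 -10.6 0 0 0 0.5;0 0 -10.6 0 0 0 0.5;0 0 -10.6 0 0 0 0.5;0 0 -10.6 0 0 0 0.5",
)

```text
clock: 2.35
eef_pos: [0.3833, 0.3705, 0.2153]
eef_rot: [[-0.587, 0.809, 0.003], [0.809, 0.587, 0.004], [0.002, 0.005, -1.0]]
force: [-0.7, -0.0, 0.0]
width: 0.0426
```

```bash
python3 -c "
from h import *
go([-120,-20,120])"
```

```text
t 2.35 cradle tcp [-254.5  -29.4  215.3] turn [ 0.3 -0.1  0.2] shift [-13.47   0.84   9.51] width 0.0426 F [-0.7 -0.   0. ] q6 -1.45
```

>>> step_arm(
  motion="0 0 0 -4.5 0.3 3 0.5;0 0 0 -4.5 0.3 3 0.5;0 0 0 -4.4 0.3 3 0.5;0 0 0 0 0 0 0.5",
)

```text
clock: 2.85
eef_pos: [0.4736, 0.2673, 0.1242]
eef_rot: [[-0.591, 0.806, 0.007], [0.806, 0.591, 0.008], [0.002, 0.01, -1.0]]
force: [-0.1, 0.6, 0.9]
width: 0.0429
```

```bash
python3 - <<'E'
from h import *
go([-120,-20,62])
from workcell import vision
import cv2
ims=[]
for n,(a,b,c,d) in dict(scene=(100,260,80,230),top=(140,300,120,270)).items():
    s=vision.snapshot(n);ims.append(cv2.resize(s['color'][c:d,a:b,::-1],None,fx=2.5,fy=2.5,interpolation=cv2.INTER_CUBIC))
cv2.imwrite('pics/a1.png',np.hstack(ims))
E
```

```text
t 2.85 cradle tcp [-118.   -16.4  124.2] turn [ 0.6 -0.1  0.5] shift [ 0.19 -0.42  6.22] width 0.0429 F [-0.1  0.6  0.9] q6 -1.72
```

View pics/a1.png

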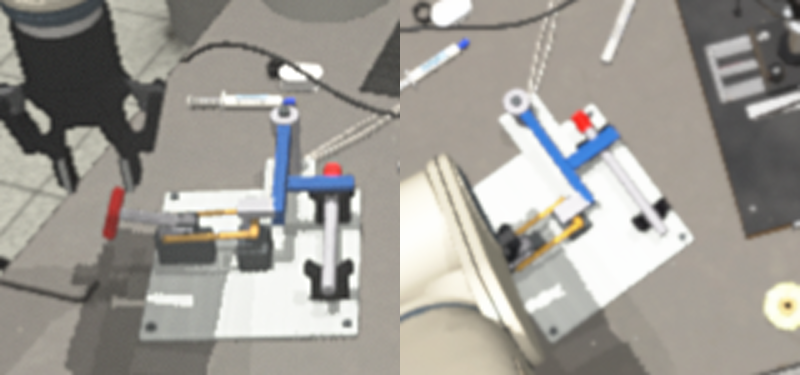

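>>> step_arm(
  motion="0.6 0 0.5 0.2 -0.5 3 0.5;0 0 0 0 0 3 0.5;0 0 0 0 0 0.2 0.5",
)

```text
clock: 3.32
eef_pos: [0.4694, 0.2727, 0.0665]
eef_rot: [[-0.588, 0.809, 0.007], [0.809, 0.588, 0.007], [0.002, 0.01, -1.0]]
force: [-0.4, -0.3, 0.1]
width: 0.0426
```

```bash
python3 -c "
from h import *
go([-120,-20,61])"
```

```text
t 3.325 cradle tcp [-124.8  -16.6   66.5] turn [ 0.6 -0.1  0.3] shift [-0.47 -0.35  0.55] width 0.0426 F [-0.4 -0.3  0.1] q6 -1.7
```

>>> step_arm(
  motion="0.6 0 0.3 -0.6 -0.6 0.7 0.5;0 0 0 0 0 0 0.5",
)

```text
clock: 3.58
eef_pos: [0.4686, 0.2655, 0.0613]
eef_rot: [[-0.585, 0.811, 0.001], [0.811, 0.585, 0.002], [0.001, 0.002, -1.0]]
force: [0.5, -0.8, 0.0]
width: 0.0427
```

```bash
python3 -c "
from h import *
go([-120,-20,61])"
```

```text
t 3.575 cradle tcp [-119.4  -21.5   61.3] turn [ 0.1 -0.1  0.1] shift [0.06 0.15 0.03] width 0.0427 F [ 0.5 -0.8  0. ] q6 -1.71
```

Good. Close.

>>> step_arm(
  motion="0 0 0 0 0 0 1;0 0 0 0 0 0 1;0 0 0 0 0 0 1;0 0 0 0 0 0 1",
  newtons=25,
)

```text
clock: 4.08
eef_pos: [0.4693, 0.266, 0.063]
eef_rot: [[-0.585, 0.811, 0.003], [0.811, 0.585, 0.003], [0.001, 0.004, -1.0]]
force: [-0.6, 0.0, -1.7]
width: 0.0111
```

```bash
python3 -c "
from h import *
go([-120,-20,61])
for th in np.arange(0,1.75,.15):
    a=th+np.radians(13);print(round(th,2),np.round([-56-65*np.cos(a),52+65*np.sin(a)],1))"
```

```text
t 4.075 cradle tcp [-119.4  -20.6   63. ] turn [ 0.2 -0.1  0.1] shift [0.06 0.06 0.2 ] width 0.0111 F [-0.6  0.  -1.7] q6 -1.71
0.0 [-119.3   66.6]
0.15 [-116.4   75.9]
0.3 [-112.2   84.7]
0.45 [-106.7   92.7]
0.6 [-100.    99.8]
0.75 [-92.4 105.9]
0.9 [-83.9 110.7]
1.05 [-74.8 114.2]
1.2 [-65.3 116.3]
1.35 [-55.6 117. ]
1.5 [-45.9 116.2]
1.65 [-36.4 114. ]
```

>>> step_arm(
  motion="0 0 0 -0.3 0 -0.93 1;0 0 0 -0.42 0 -0.88 1;0 0 0 -0.55 0 -0.8 1;0 0 0 -0.67 0 -0.7 1;0 0 0 -0.76 0 -0.6 1",
)

```text
clock: 4.7
eef_pos: [0.4848, 0.2445, 0.1058]
eef_rot: [[-0.585, 0.811, 0.001], [0.811, 0.585, 0.006], [0.004, 0.004, -1.0]]
force: [-0.7, 2.0, -1.4]
width: 0.0106
```

```bash
python3 -c "
from h import *
go([-84,-20,107])"
```

```text
t 4.7 cradle tcp [-92.9 -20.6 105.8] turn [ 0.3 -0.2  0. ] shift [-0.89  0.06 -0.13] width 0.0106 F [-0.7  2.  -1.4] q6 -1.76
```

>>> step_arm(
  motion="0 0 0 -0.85 0 -0.45 1;0 0 0 -0.95 0 -0.3 1;0 0 0 -0.95 0 -0.15 1;0 0 0 -1 0 0 1;0 0 0 -1 0 0.1 1",
)

```text
clock: 5.32
eef_pos: [0.5141, 0.2043, 0.1184]
eef_rot: [[-0.584, 0.812, 0.003], [0.812, 0.584, 0.008], [0.005, 0.007, -1.0]]
force: [-1.7, 2.5, 1.1]
width: 0.0109
```

```bash
python3 - <<'E'
from h import *
go([-46,-20,115])
from workcell import vision,models
import cv2
ims=[]
for n,(a,b,c,d) in dict(scene=(100,260,80,230),top=(140,300,120,270)).items():
    s=vision.snapshot(n);ims.append(cv2.resize(s['color'][c:d,a:b,::-1],None,fx=2.5,fy=2.5,interpolation=cv2.INTER_CUBIC))
    l=models.look_for('loop_bar',s);print([(x['at'],x['conf'],inv(depth_pt(s,x['at']))) for x in l])
cv2.imwrite('pics/a2.png',np.hstack(ims))
E
```

```text
t 5.325 cradle tcp [-43.1 -20.4 118.4] turn [ 0.4 -0.3  0. ] shift [0.29 0.03 0.34] width 0.0109 F [-1.7  2.5  1.1] q6 -1.85
[([195.0, 161.2], 0.6, array([-0.00816661, -0.00151408,  0.07668875]))]
[]
```

View pics/a2.png

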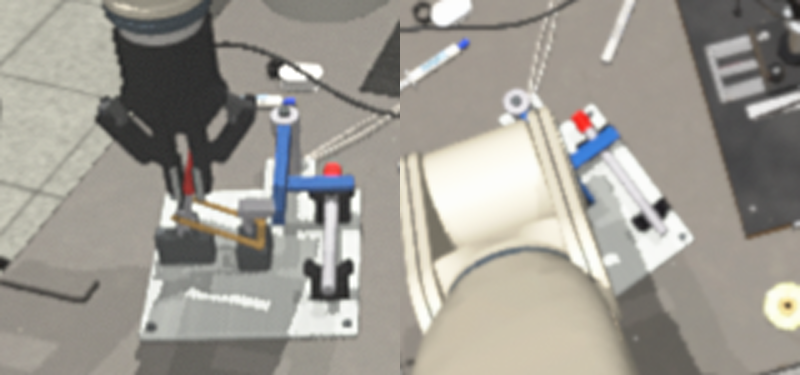

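>>> step_arm(
  motion="0 0 0 -0.5 0 0.1 1;0 0 0 0 0 0 0.4;0 0 0 0 0 0 0.4;0 0 0 0 0 -4 0.4;0 0 0 0 0 -4 0.4",
)

```text
clock: 6.15
eef_pos: [0.5155, 0.1971, 0.1947]
eef_rot: [[-0.584, 0.812, -0.004], [0.812, 0.584, 0.003], [0.004, -0.001, -1.0]]
force: [0.3, 0.1, 0.3]
width: 0.0512
```

```bash
python3 - <<'E'
from h import *
go([-46,-20,115])
from workcell import vision,models
import cv2
s=vision.snapshot('scene');pickle.dump(s,open('s3.pkl','wb'))
c,d,a,b=100,220,100,260
cv2.imwrite('pics/a3.png',cv2.resize(s['color'][c:d,a:b,::-1],None,fx=5,fy=5,interpolation=cv2.INTER_CUBIC))
for m in ('loop_bar','lever_bar'):
    l=models.look_for(m,s);print(m,[(x['at'],x['conf'],inv(depth_pt(s,x['at']))) for x in l])
E
```

```text
t 6.15 cradle tcp [-36.4 -23.4 194.7] turn [-0.1 -0.3 -0. ] shift [0.92 0.35 7.97] width 0.0512 F [0.3 0.1 0.3] q6 -1.86
loop_bar [([192.8, 170.7], 0.73, array([-0.02409715,  0.04061789,  0.00940013]))]
lever_bar [([177.5, 162.3], 0.74, array([-0.06311155,  0.07019083,  0.01029653]))]
```

View pics/a3.png

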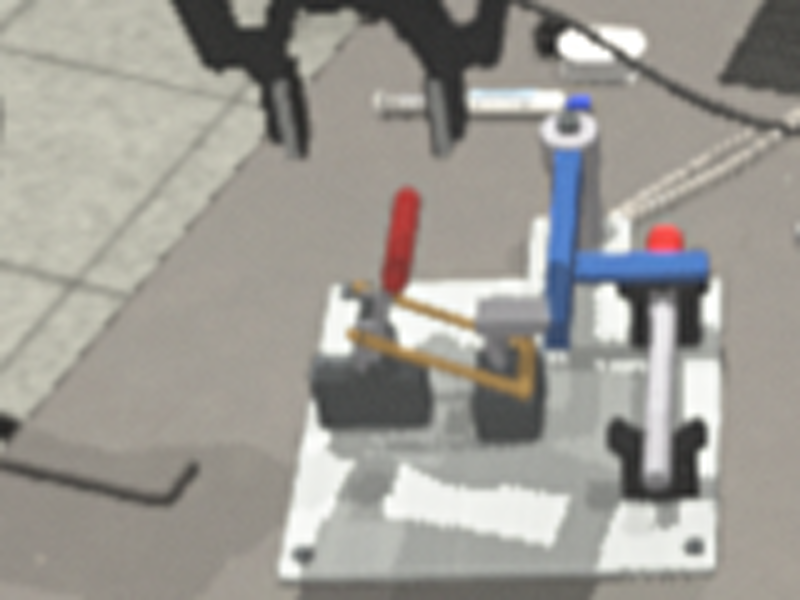

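```bash
python3 - <<'E'
from h import *
s=pickle.load(open('s3.pkl','rb'))
for c in [(525,390),(527,375),(528,355),(400,240)]:
    p=np.array(c)/5-.4+[100,100]
    print(c,np.round(inv(depth_pt(s,p))*1000,1))
E
```

```text
(525, 390) [ 10.7 -17.6  41.9]
(527, 375) [11.  -8.5 42.3]
(528, 355) [10.7  3.4 43.5]
(400, 240) [-35.9  -5.2 119.4]
```

```bash
python3 - <<'E'
from h import *
go([-6,70,150])
T=pickle.load(open('top0.pkl','rb'))
for c in [(250,110),(262,150),(275,195),(280,205),(285,200),(300,190),(320,200),(300,100)]:
    X=depth_pt(T,c);print(c,np.round(X,3),np.round(inv(X)*1000))
for ph in np.arange(0,1.7,.15):
    off=15*abs(np.cos(ph))+11*abs(np.sin(ph))
    print(round(ph,2),np.round([25+55*np.sin(ph)-(6+off)*np.cos(ph),125-55*np.cos(ph)-(6+off)*np.sin(ph)],1))
E
```

```text
t 6.3 cradle tcp [-36.  -21.8 196.2] turn [ 0.2 -0.2 -0. ] shift [-3.02  9.16  4.65] width 0.0513 F [-0.9 -0.3 -0.8] q6 -1.86
(250, 110) [0.814 0.067 0.063] [244. 143.  63.]
(262, 150) [0.7   0.036 0.066] [202.  32.  66.]
(275, 195) [0.578 0.004 0.064] [157. -85.  64.]
(280, 205) [ 0.552 -0.008  0.064] [ 151. -114.   64.]
(285, 200) [ 0.564 -0.021  0.067] [ 169. -111.   67.]
(300, 190) [ 0.591 -0.061  0.063] [ 217. -113.   63.]
(320, 200) [ 0.563 -0.112  0.067] [ 242. -165.   67.]
(300, 100) [ 0.84  -0.069  0.065] [369.  84.  65.]
0.0 [ 4. 70.]
0.15 [11.  67.3]
0.3 [18.7 65.5]
0.45 [27.1 64.9]
0.6 [35.8 65.7]
0.75 [44.6 68.1]
0.9 [53.2 72.1]
1.05 [61.3 77.7]
1.2 [68.4 84.9]
1.35 [74.3 93.4]
1.5 [ 78.6 103.1]
1.65 [ 81.3 111.3]
```

>>> step_arm(
  motion="0 0 0 -1 3.2 0.5 1;0 0 0 -1 3.2 0.5 1;0 0 0 -1 3.1 0.5 1",
)

```text
clock: 6.68
eef_pos: [0.6106, 0.2285, 0.1778]
eef_rot: [[-0.584, 0.811, -0.003], [0.811, 0.584, 0.002], [0.004, -0.001, -1.0]]
force: [0.1, 0.3, -0.4]
width: 0.0001
```

```bash
python3 -c "
from h import *
go([-6,70,72])"
```

```text
t 6.675 cradle tcp [ -6.4  72.1 177.8] turn [-0.1 -0.2  0. ] shift [-0.08 -0.2  10.58] width 0.0001 F [ 0.1  0.3 -0.4] q6 -1.86
```

>>> step_arm(
  motion="0 0 0 0 -0.2 5 1;0 0 0 0 0 5 1;0 0 0 0 0 0.5 1",
)

```text
clock: 7.05
eef_pos: [0.6096, 0.2277, 0.0664]
eef_rot: [[-0.585, 0.811, -0.005], [0.811, 0.585, 0.001], [0.004, -0.003, -1.0]]
force: [0.1, 0.2, -0.0]
width: 0.0
```

```bash
python3 -c "
from h import *
go([4,70,72])"
```

```text
t 7.05 cradle tcp [-6.4 70.9 66.4] turn [-0.2 -0.2  0. ] shift [-1.04 -0.09 -0.56] width 0.0 F [ 0.1  0.2 -0. ] q6 -1.86
```

>>> step_arm(
  motion="0 0 0 0 0 -0.6 1;0 0 0 -1.2 -0.2 0 1;0 0 0 -1 -0.2 0 1;0 0 0 -1 -0.1 0 1;0 0 0 -1 0 0 1",
)

```text
clock: 7.68
eef_pos: [0.6333, 0.1896, 0.0779]
eef_rot: [[-0.585, 0.811, 0.001], [0.811, 0.585, 0.004], [0.002, 0.003, -1.0]]
force: [-1.9, 3.2, 1.2]
width: -0.0003
```

```bash
python3 -c "
from h import *
go([44,68,71])"
```

```text
t 7.675 cradle tcp [38.4 67.9 77.9] turn [ 0.2 -0.1  0.1] shift [-0.56  0.01  0.69] width -0.0003 F [-1.9  3.2  1.2] q6 -1.93
```

>>> step_arm(
  motion="0 0 0 -0.8 0.1 0.6 1;0 0 0 -0.9 0.4 0.1 1;0 0 0 -0.8 0.6 0.1 1;0 0 0 -0.7 0.8 0 1",
)

```text
clock: 8.18
eef_pos: [0.6695, 0.1725, 0.0692]
eef_rot: [[-0.584, 0.811, 0.0], [0.811, 0.584, 0.003], [0.002, 0.002, -1.0]]
force: [-0.5, 0.6, 0.8]
width: -0.0001
```

```bash
python3 -c "
from h import *
go([74,93,71])"
```

```text
t 8.175 cradle tcp [73.5 87.2 69.2] turn [ 0.1 -0.1  0. ] shift [-0.05  0.58 -0.18] width -0.0001 F [-0.5  0.6  0.8] q6 -1.96
```

>>> step_arm(
  motion="0 0 0 -0.4 0.9 -0.1 1;0 0 0 -0.3 0.9 0 1;0 0 0 -0.2 0.8 0 1;0 0 0 0 0 0 1",
)

```text
clock: 8.68
eef_pos: [0.6988, 0.1811, 0.0699]
eef_rot: [[-0.585, 0.811, 0.001], [0.811, 0.585, 0.003], [0.002, 0.002, -1.0]]
force: [-0.5, 0.4, 0.1]
width: 0.0
```

```bash
python3 - <<'E'
from h import *
go([81,112,71])
from workcell import vision,models
import cv2
ims=[]
for n,(a,b,c,d) in dict(scene=(100,260,80,230),top=(140,300,120,270)).items():
    s=vision.snapshot(n);ims.append(cv2.resize(s['color'][c:d,a:b,::-1],None,fx=2.5,fy=2.5,interpolation=cv2.INTER_CUBIC))
cv2.imwrite('pics/a4.png',np.hstack(ims))
E
```

```text
t 8.675 cradle tcp [ 83.5 116.   69.9] turn [ 0.1 -0.1  0.1] shift [ 0.25 -0.4  -0.11] width 0.0 F [-0.5  0.4  0.1] q6 -1.96
```

View pics/a4.png

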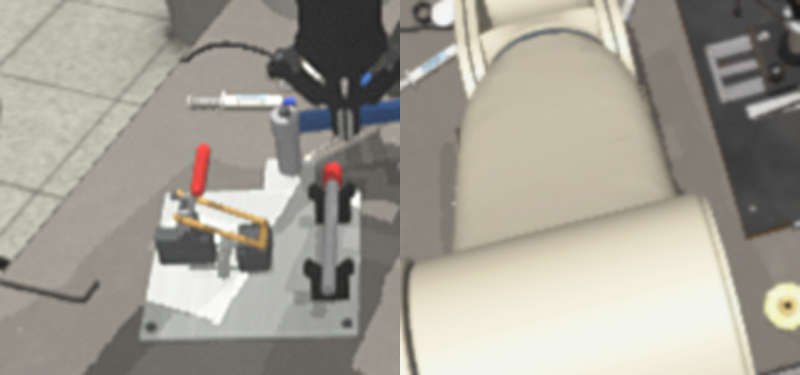

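>>> step_arm(
  motion="0 0 0 0 -0.8 0 1;0 0 0 0 0 -4 1;0 0 0 0 0 -5 0.5;0 0 0 0.5 -5 0 0.5;0 0 0 0.5 -5 0 0.5",
)

```text
clock: 9.4
eef_pos: [0.6024, 0.1242, 0.1623]
eef_rot: [[-0.586, 0.81, 0.002], [0.81, 0.586, 0.002], [0.001, 0.003, -1.0]]
force: [0.6, -0.3, -1.1]
width: 0.0431
```

```bash
python3 - <<'E'
from h import *
go([70,0,100])
from workcell import vision,models
import cv2
s=vision.snapshot('scene');pickle.dump(s,open('s5.pkl','wb'))
c,d,a,b=90,210,140,300
cv2.imwrite('pics/a5.png',cv2.resize(s['color'][c:d,a:b,::-1],None,fx=5,fy=5,interpolation=cv2.INTER_CUBIC))
for y in (-80,-91,80,58): 
    for x in (64,70,76): print(x,y,np.round((proj(s,fwd(np.array([x,y,40])/1000))[0]+.4-[a,c])*5,0))
E
```

```text
t 9.4 cradle tcp [ 73.4   4.6 162.3] turn [ 0.2 -0.   0.1] shift [ 0.34 -0.48  6.23] width 0.0431 F [ 0.6 -0.3 -1.1] q6 -2.02
64 -80 [441. 542.]
70 -80 [455. 542.]
76 -80 [469. 542.]
64 -91 [440. 561.]
70 -91 [454. 561.]
76 -91 [468. 561.]
64 80 [452. 298.]
70 80 [465. 297.]
76 80 [478. 297.]
64 58 [451. 328.]
70 58 [464. 328.]
76 58 [477. 328.]
```

View pics/a5.png

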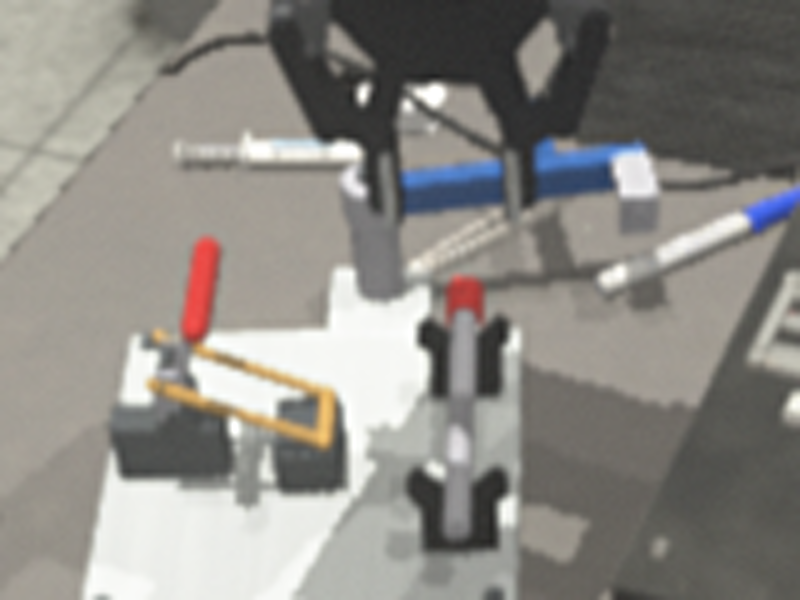

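>>> step_arm(
  motion="0 0 0 0.4 -0.6 4 0.5;0 0 0 0 0 4 0.5;0 0 0 0 0 2.5 0.5;0 0 0 0 0 0 0.5",
)

```text
clock: 9.95
eef_pos: [0.5861, 0.1193, 0.0567]
eef_rot: [[-0.584, 0.812, -0.002], [0.812, 0.584, 0.001], [0.002, -0.001, -1.0]]
force: [0.3, -1.3, 0.8]
width: 0.0426
```

```bash
python3 -c "
from h import *
go([70,0,35])"
```

```text
t 9.95 cradle tcp [ 67.9 -11.5  56.7] turn [-0.1 -0.1 -0. ] shift [-0.21  1.16  2.17] width 0.0426 F [ 0.3 -1.3  0.8] q6 -2.02
```

>>> step_arm(
  motion="0 0 0 -0.2 1.1 1 0.5;0 0 0 0 0.1 1 0.5;0 0 0 0 0 0 0.5",
)

```text
clock: 10.32
eef_pos: [0.5996, 0.1254, 0.038]
eef_rot: [[-0.584, 0.812, 0.002], [0.812, 0.584, 0.002], [-0.0, 0.003, -1.0]]
force: [0.1, 0.2, -0.1]
width: 0.0423
```

```bash
python3 -c "
from h import *
go([70,0,35])"
```

```text
t 10.325 cradle tcp [70.9  3.  38. ] turn [ 0.2  0.  -0. ] shift [ 0.09 -0.3   0.3 ] width 0.0423 F [ 0.1  0.2 -0.1] q6 -2.01
```

Good enough; small trim, then close.

>>> step_arm(
  motion="0 0 0 0.1 -0.3 0.3 0.5;0 0 0 0 0 0 1;0 0 0 0 0 0 1;0 0 0 0 0 0 1;0 0 0 0 0 0 1",
  newtons=60,
)

```text
clock: 10.95
eef_pos: [0.597, 0.1243, 0.036]
eef_rot: [[-0.584, 0.812, 0.004], [0.812, 0.584, 0.002], [-0.001, 0.004, -1.0]]
force: [0.3, 0.0, -1.8]
width: 0.0099
```

```bash
python3 -c "
from h import *
go([70,0,35])"
```

```text
t 10.95 cradle tcp [70.2  0.2 36. ] turn [ 0.2  0.1 -0. ] shift [ 0.02 -0.02  0.1 ] width 0.0099 F [ 0.3  0.  -1.8] q6 -2.01
```

>>> step_arm(
  motion="0 0 0 0 0 -1.5 1;0 0 0 0 0 -3 1;0 0 0 0 0 -3.5 1;0 0 0 0 0 -3.5 1;0 0 0 0 0 -2 1",
)

```text
clock: 11.58
eef_pos: [0.5951, 0.124, 0.1766]
eef_rot: [[-0.584, 0.812, 0.001], [0.812, 0.584, 0.001], [0.0, 0.001, -1.0]]
force: [-0.1, -0.3, -0.9]
width: 0.0101
```

```bash
python3 - <<'E'
from h import *
go([70,0,150],RB)
from workcell import vision,models
import cv2
ims=[]
for n,(a,b,c,d) in dict(scene=(140,300,60,210),top=(140,300,120,270)).items():
    s=vision.snapshot(n);ims.append(cv2.resize(s['color'][c:d,a:b,::-1],None,fx=2.5,fy=2.5,interpolation=cv2.INTER_CUBIC))
cv2.imwrite('pics/a6.png',np.hstack(ims))
E
```

```text
t 11.575 cradle tcp [ 69.3  -1.5 176.6] turn [-0.0e+00 -1.0e-01  1.8e+02] shift [-0.07  0.14  2.66] width 0.0101 F [-0.1 -0.3 -0.9] q6 -2.01
```

View pics/a6.png

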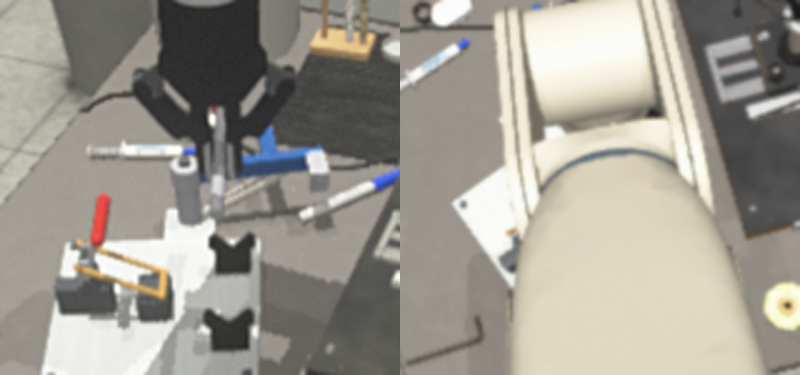

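>>> step_arm(
  motion="0 0 9 0 0 0 1;0 0 9 0 0 0 1;0 0 9 0 0 0 1;0 0 9 0 0 0 1;0 0 9 0 0 0 1",
)

```text
clock: 12.3
eef_pos: [0.5932, 0.1238, 0.1744]
eef_rot: [[0.185, 0.983, -0.001], [0.983, -0.185, 0.001], [0.001, -0.001, -1.0]]
force: [0.4, -0.8, -1.7]
width: 0.0101
```

>>> step_arm(
  motion="0 0 9 0 0 0 1;0 0 9 0 0 0 1;0 0 9 0 0 0 1;0 0 9 0 0 0 1;0 0 9 0 0 0 1",
)

```text
clock: 12.92
eef_pos: [0.5896, 0.1233, 0.1697]
eef_rot: [[0.841, 0.541, -0.009], [0.541, -0.841, -0.0], [-0.008, -0.005, -1.0]]
force: [-0.4, 0.0, -1.6]
width: 0.01
```

>>> step_arm(
  motion="0 0 9 0 0 0 1;0 0 9 0 0 0 1;0 0 9 0 0 0 1;0 0 9 0 0 0 1;0 0 9 0 0 0 1",
)

```text
clock: 13.55
eef_pos: [0.586, 0.1228, 0.165]
eef_rot: [[0.971, -0.238, -0.017], [-0.238, -0.971, -0.002], [-0.016, 0.006, -1.0]]
force: [0.1, 0.0, -1.0]
width: 0.0098
```

```bash
python3 -c "
from h import *
go([70,0,130],RB)"
```

```text
t 13.55 cradle tcp [ 65.1  -9.6 165. ] turn [ 0.6  0.8 40.5] shift [ 1.06 -0.43  3.48] width 0.0098 F [ 0.1  0.  -1. ] q6 0.42
```

>>> step_arm(
  motion="0.2 0.2 9 0 0 0 1;0.2 0.2 9 0 0 0 1;0.2 0.2 9 0 0 0 1;0 0.2 9 0 0 0 1;0 0 4.5 0 0 0 1",
)

```text
clock: 14.18
eef_pos: [0.5825, 0.1222, 0.1604]
eef_rot: [[0.564, -0.826, -0.008], [-0.826, -0.564, -0.001], [-0.004, 0.007, -1.0]]
force: [0.5, 0.3, -1.0]
width: 0.01
```

```bash
python3 -c "
from h import *
go([70,0,110],RB)"
```

```text
t 14.175 cradle tcp [ 63.5 -12.8 160.4] turn [ 0.4  0.2 -1.4] shift [ 0.64 -1.33  5.03] width 0.01 F [ 0.5  0.3 -1. ] q6 1.16
```

>>> step_arm(
  motion="0.4 0.2 -1.4 0.6 -1.3 2 1;0 0 0 0 0 3 1;0 0 0 0 0 1 1;0 0 0 0 0 0 1",
)

```text
clock: 14.68
eef_pos: [0.5952, 0.1244, 0.097]
eef_rot: [[0.583, -0.812, -0.003], [-0.812, -0.583, -0.0], [-0.001, 0.002, -1.0]]
force: [0.3, 0.1, -1.2]
width: 0.0099
```

```bash
python3 - <<'E'
from h import *
go([70,0,80],RB)
from workcell import vision,models
import cv2
s=vision.snapshot('scene');pickle.dump(s,open('s7.pkl','wb'))
c,d,a,b=90,210,140,300
cv2.imwrite('pics/a7.png',cv2.resize(s['color'][c:d,a:b,::-1],None,fx=5,fy=5,interpolation=cv2.INTER_CUBIC))
E
```

```text
t 14.675 cradle tcp [69.1 -1.1 97. ] turn [ 0.1  0.1 -0. ] shift [ 0.09 -0.12  1.7 ] width 0.0099 F [ 0.3  0.1 -1.2] q6 1.13
```

View pics/a7.png

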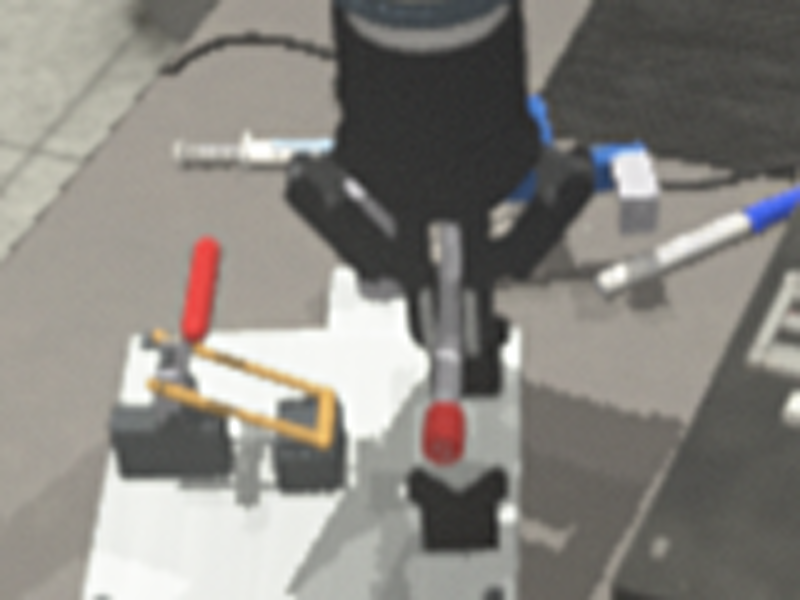

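>>> step_arm(
  motion="0 0 0 0.1 -0.1 2 1;0 0 0 0 0 1.5 1;0 0 0 0 0 0 1",
)

```text
clock: 15.1
eef_pos: [0.5976, 0.1243, 0.0616]
eef_rot: [[0.584, -0.812, 0.0], [-0.812, -0.584, 0.0], [-0.0, -0.0, -1.0]]
force: [0.9, -0.4, -1.3]
width: 0.0103
```

```bash
python3 -c "
from h import *
go([70,0,36],RB)"
```

```text
t 15.1 cradle tcp [70.5  0.8 61.6] turn [-0.  0. -0.] shift [-0.05  0.08  2.56] width 0.0103 F [ 0.9 -0.4 -1.3] q6 1.13
```

>>> step_arm(
  motion="0 0 0 0 0 1 1;0 0 0 0 0 0.8 1;0 0 0 0 0 0 1",
)

```text
clock: 15.48
eef_pos: [0.5979, 0.1244, 0.0426]
eef_rot: [[0.583, -0.812, 0.001], [-0.812, -0.583, 0.0], [0.0, -0.001, -1.0]]
force: [0.1, -0.5, -1.3]
width: 0.0099
```

```bash
python3 -c "
from h import *
go([70.2,0,36],RB)"
```

```text
t 15.475 cradle tcp [70.6  1.  42.6] turn [-0. -0. -0.] shift [-0.04  0.1   0.66] width 0.0099 F [ 0.1 -0.5 -1.3] q6 1.13
```

>>> step_arm(
  motion="0 0 0 -0.1 0.1 0.5 1;0 0 0 0 0 0.2 1;0 0 0 0 0 0 1",
)

```text
clock: 15.85
eef_pos: [0.5972, 0.1244, 0.0361]
eef_rot: [[0.584, -0.812, 0.002], [-0.812, -0.584, 0.0], [0.001, -0.002, -1.0]]
force: [-0.4, -1.0, -0.5]
width: 0.0101
```

```bash
python3 -c "
from h import *
go([70.2,0,36],RB)"
```

```text
t 15.85 cradle tcp [70.2  0.5 36.1] turn [-0.1 -0.1 -0. ] shift [-0.    0.05  0.01] width 0.0101 F [-0.4 -1.  -0.5] q6 1.13
```

Seated at the same height as when grasped. Release, rise.

>>> step_arm(
  motion="0 0 0 0 0 0 0.7;0 0 0 0 0 0 0.5;0 0 0 0 0 0 0.5;0 0 0 0 0 -2 0.5;0 0 0 0 0 -4 0.5",
)

```text
clock: 16.48
eef_pos: [0.5954, 0.1244, 0.0962]
eef_rot: [[0.583, -0.812, -0.003], [-0.812, -0.583, -0.0], [-0.001, 0.002, -1.0]]
force: [-0.4, -0.4, 0.3]
width: 0.0429
```

>>> step_arm(
  motion="0 0 0 0 0 -5 0.5;0 0 0 0 0 -5 0.5;0 0 0 -5 0 0 0.5;0 0 0 -5 0 0 0.5;0 0 0 -5 0 0 0.5",
)

```text
clock: 17.1
eef_pos: [0.5114, 0.2479, 0.2113]
eef_rot: [[0.578, -0.816, 0.013], [-0.816, -0.578, 0.005], [0.004, -0.014, -1.0]]
force: [0.2, 0.6, -0.4]
width: 0.0432
```

```bash
python3 - <<'E'
from h import *
go([70,0,80],RB)
from workcell import vision,models
import cv2
ims=[]
for n,(a,b,c,d) in dict(scene=(140,300,90,240),top=(140,300,120,270)).items():
    s=vision.snapshot(n);pickle.dump(s,open(n+'8.pkl','wb'));ims.append(cv2.resize(s['color'][c:d,a:b,::-1],None,fx=2.5,fy=2.5,interpolation=cv2.INTER_CUBIC))
    if n=='scene':cv2.imwrite('pics/a8s.png',cv2.resize(s['color'][90:210,140:300,::-1],None,fx=5,fy=5,interpolation=cv2.INTER_CUBIC))
cv2.imwrite('pics/a8.png',np.hstack(ims))
E
```

```text
t 17.1 cradle tcp [-80.1   2.9 211.3] turn [-0.8 -0.2 -0.4] shift [14.96  0.37 13.19] width 0.0432 F [ 0.2  0.6 -0.4] q6 1.39
```

View pics/a8.png

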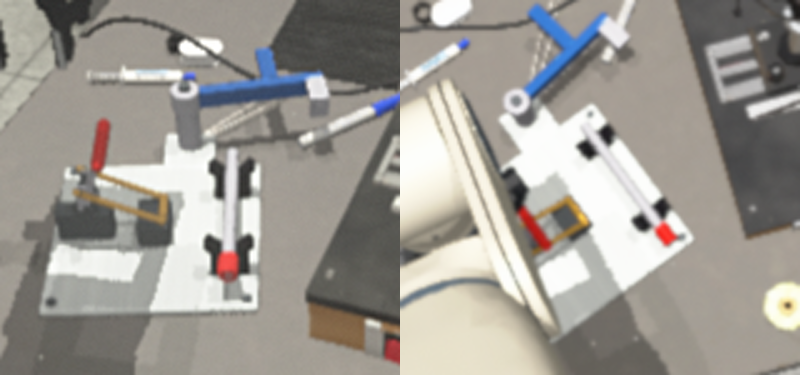

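View pics/a8s.png

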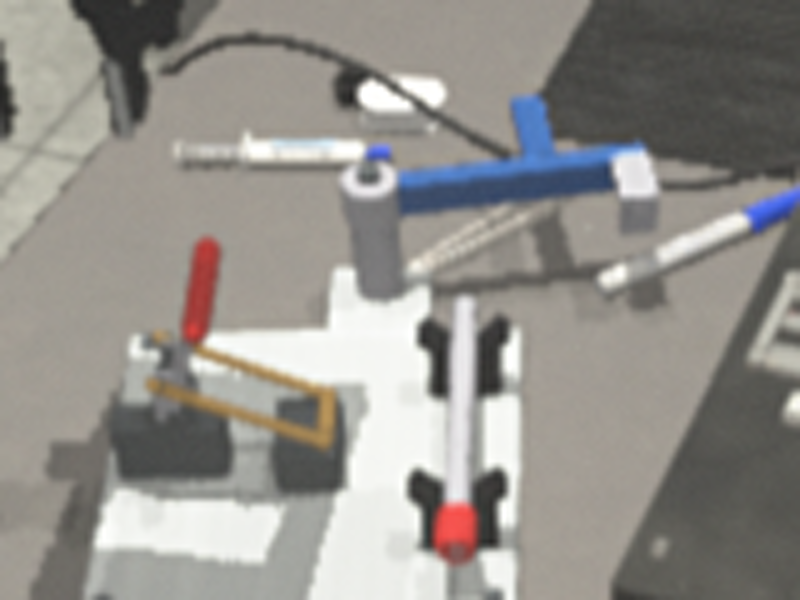

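```bash
python3 - <<'E'
from h import *
S=pickle.load(open('scene8.pkl','rb'));T=pickle.load(open('top8.pkl','rb'))
sc=lambda c:np.array(c)/5-.4+[140,90]
tc=lambda c:(np.array(c)-[400,0])/2.5-.3+[140,120]
for n,a,b in [('plain end',(465,300),(586,126)),('knob',(457,530),(666,233)),('keeper tip',(635,150),(615,25))]:
    X,e=tri(S,sc(a),T,tc(b));print(n,np.round(inv(X)*1000,1),round(e,2))
for c in [(462,400),(463,330),(459,480),(326,420),(326,400)]: print(c,np.round(inv(depth_pt(S,sc(c)))*1000,1))
E
```

```text
plain end [70.2 67.7 48.7] 0.27
knob [ 70.6 -75.1  42.1] 0.13
keeper tip [152.8 128.1  88.5] 0.48
(462, 400) [71.2  1.4 46.9]
(463, 330) [70.6 45.8 49.6]
(459, 480) [ 71.5 -52.4  49.8]
(326, 420) [10.3 -5.3 42.5]
(326, 400) [ 9.  10.7 39.8]
```

```bash
python3 -c "
from workcell import bot
print(bot.sign_off())"
```

```text
the job is handed in; nothing more can be done
None
```

I completed all the steps and handed the job in at about 17 s on the robot's clock. No verdict was reported.

**What I did:**
- **Latch:** I gripped the red bar and lifted the lever to about 1.6 rad, and the loop dropped off the lug.
- **Keeper:** I pushed it open with closed fingers to about 1.6 rad.
- **Spindle:** I gripped it at its middle, lifted it, turned it 180° and lowered it back into the V rests. I then opened the jaws and moved clear.

**Last checks:**
- **Spindle position:** It lies along cradle x ≈ 70–71 mm with the red knob at the −y end. The visible middle of the knob is at y ≈ −75 mm, the mirror of its +75 mm at the start. It was released at the height where I had gripped it.
- **Spindle ends:** The plain end lies where the scene camera predicts it for a centred spindle. My two-view measurement of that end gave y ≈ 68 mm instead of 80. I put this down to my pixel picks, because both the scene view and the knob agree with a centred spindle.
- **Spindle height:** The scene depth put the top of the shaft at 47–50 mm, against an expected 46 mm. It was level at both rests, and the same camera also read a few mm high on the seated spindle at the start.
- **Loop and keeper:** The top of the loop bar reads 40–42 mm, so its middle is about 38 mm. The keeper is still open.
- **Bystanders and machine:** The gripper stayed clear of the jars, gear and faceting machine, and I saw no unexpected contact forces. I did not measure the jars and gear again at the end.

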